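# Close the sample box and tuck its cover tab under the lip

### The job

Close the grey sample box: with the fingertips, push its standing white cover over from behind until it lies flat, then, keeping it pressed down because it is sprung, push it along towards the lip until its tab is tucked fully under the lip and the cover stays shut by itself. Touch the cover on its outer face only and do not grip it, do not lift the box or shove it out of its place, and leave the things round it where they are.

Things in the scene. Friction and masses are not known exactly. Their poses are not given: they have to be found in the camera images.
- sample_box: loose grey open box of rock samples, 130 (x) x 120 (y) x 40 mm, about 1.5 kg, rubber feet. Origin: centre of underside. Its -x side (turned to the robot, give or take 26 degrees) has the retaining lip, its +x side the cover's hinge; the hinge axis runs along its y, 45 mm above the origin and 58 mm to +x at the start (40 mm to +x when slid home).
- cover (a joint): angle of the white cover, rad: 0 = flat on the box, 1.57 = upright, 2.0 = fully open, leaning away from the robot; starts at about 1.5 to 1.95. A weak spring stands it up when let go (flat, some 1.2 N holds it down at 50 mm from the hinge). 106 mm wide; from the hinge axis it reaches 86 mm, then a tab 72 mm wide to 99 mm.
- cover_slide (a joint): travel of the cover along its hinge slots towards the lip (the box's -x), m: 0 at the start, 0.018 = fully home; takes 2.5 N, stays where left. At 0 the flat cover's tab ends about 2 mm short of the lip's flared edge; at 0.018 it is 9 mm under the lip's flat part. Slide it only when flat, else the tab lands on top of the lip.
- cover_press (a point): point on the cover's outer face, mid-width, 50 mm from the hinge axis: a good place to press. The outer face looks away from the robot while the cover stands, and up when shut; then it is 47 mm above the worktop.
- cover_rib (a point): middle of a straight rib across the cover's outer face, to push against with fingertips pressed down between it and the hinge: 70 mm wide, from 67 to 73 mm off the hinge axis, standing 6.5 mm proud of the face; this point is on its top
- cover_tip (a point): middle of the free edge of the cover's tab, 99 mm from the hinge axis
- lip (a point): middle of the lip's underside, about the inner end of its flat part, 50 mm above the worktop (3 mm above the flat cover's outer face). The lip is 84 mm wide; its top is 54 mm and its flared inner edge about 59 mm above the worktop.
- cover_lining: paper lining on the cover's inner face (the face towards the box and the robot); not to be touched. Origin on the hinge axis
- vial_1: glass vial with black screw cap, 27 mm wide, 52 mm tall, upright, beside the box on its +y (left) side; origin under its centre
- rock_1: pale grey rock, 38x49x26 mm, beside the box on its -y (right) side; origin under its centre
- rock_3: dark rock, 51x38x31 mm, right on the worktop; origin under its centre
- petri_dish: shallow glass dish, 91 mm across, 14 mm tall, far right; origin under its centre
- weight_2: small brass weight with a knob, 25 mm wide, 27 mm tall, far right; origin under its centre
- marker_black: marker pen with black cap, 137 mm long, lying on the left; origin under its centre

How it is judged:
By the outcome, as a careful person would: the job done as asked, in the order asked, and still so for the second after the job is handed in, with the robot touching nothing.
It also fails if it takes over 38 s, if anything falls off the work surface, if the arm or the gripper's body presses on something with over 40 N, if the wrist force passes 120 N, or if a joint passes its speed limit or range.

### The arm

A 6-joint arm with a two-finger parallel gripper is mounted at the origin on a cart in front of the work surface, level with it; the furniture and walls round the work are solid. World frame = base frame: x ahead of the robot, y to its left, z up, the work surface at z = 0. Lengths are in m, angles in rad, forces in N, time in s.
With the tool pointing down it reaches from about 0.275 to 0.75 m from the base axis. Payload 10.2 kg.
Tool frame: the origin (TCP) lies on the mounting face of the last link; the fingertips stand 166 mm ahead of it and the grasp point (between the pads) lies 147 mm ahead of it; z points along the fingers, y is the line along which they close (so a half turn about z gives the same grasp; the last joint's range is limited). The gripper opens to 88 mm and grips with 3 to 60 N. Pads are 18 mm wide; open, the fingers measure 123 mm over their backs; the gripper's body (75 mm by 187 mm) begins 45 mm behind the grasp point.
Start: joints at [-0.223, 0.313, 1.498, -0, 1.331, -0.223], TCP at [0.525, -0, 0.405] pointing down, gripper open.
Joint ranges: [-2.94, 2.94], [-0.97, 2.17], [0.19, 2.56], [-1.23, 4.37], [0.02, 3.11], [-2.88, 2.88]. Speed limits (rad/s): [2.39, 2.39, 3.01, 3.14, 3.14, 3.14].

### API

Orientations are given as a 3x3 rotation matrix whose columns are the frame's x, y, z axes.
In Python, from bench import r gives the robot as it stands.
- The arm moves only by the tool tcp_steps, called in YAML: its name, and indented under it one key for each argument. Schema: {"type":"object","properties":{"motion":{"type":"object","properties":{"sx":{"type":"array","items":{"type":"number"},"minItems":1,"maxItems":5},"sy":{"type":"array","items":{"type":"number"},"minItems":1,"maxItems":5},"sz":{"type":"array","items":{"type":"number"},"minItems":1,"maxItems":5},"turn":{"type":"array","items":{"type":"number"},"minItems":1,"maxItems":5}},"additionalProperties":false,"required":["sx","sy","sz","turn"]},"aperture":{"type":"number"},"only":{"type":"string"},"quiet":{"type":"boolean"},"lines":{"type":"string"}},"required":["motion"],"additionalProperties":false}. motion is an object with one list for each field, all of the same length, 1 to 5, a row being the entries at one place: sx, sy, sz (the shift in parts of the range, where 1.0 means 0.6 m), turn (a turn about the tool's z in a scale on which 1.0 is 2 rad); each row is the pose to reach, as a shift and turn from the pose commanded when the call began, along the tool's axes at that moment; what a row does not reach only later rows make up. A row lasts 1/8 s, in which the tool goes at most 0.0625 m and 0.188 rad, less where a joint would pass 70% of its speed; a pose out of reach is approached as far as the arm can. aperture is the finger opening in m, set as the call begins (left out keeps the last). The fingers move at their own pace and stop on an object; the grip force is fixed at half the most. Time passes only in rows, so rows that do not move let the fingers close. The tool returns the time, the measured TCP pose, the force, the opening and the grip force at its end. only (a regular expression) keeps the lines of the reply that match it, lines (a string "A,B") keeps lines A to B, and quiet returns only ok. A shift or turn number past 1, either way, is cut back to 1. Input that does not fit is refused with a message, and nothing moves.
- r.sense(): the state, without advancing time (a new reading comes with each control period).
- r.get_image(name): name is "scene" or "side" or "wrist"; returns a dict with "color" (400x640x3 uint8, red, green, blue), "camera_matrix" (3x3 intrinsics, pixels), "distortion" ([k1, k2, p1, p2, k3] as OpenCV has them; the pictures are not rectified), "origin" and "attitude" of the camera in the world; the wrist camera has in their place "mount" (4x4, takes a point from camera to tool coordinates, whose origin is the TCP and whose axes are the flange's). Camera axes: x right, y down, z forward; pixel columns grow to the right and rows downward; lengths in m; the calibration is good to about 2 mm. A picture is of the moment at which its call begins: read the wrist's pose just before it. There is no depth.
- r.finish_job(): hands the job in; it is judged then, once.
The state is a dict: "time_s": time; "joints": joint angles; "joint_vel": joint speeds; "joint_efforts": joint torques, N m; "tool_pos": TCP position; "tcp_rot": TCP orientation; "force": force on the tool from outside, world axes, zero at the start; "wrist_torque": the same for the moment, N m; "width": finger opening in m; "grip_force": force on a finger pad.
Only numpy, scipy, OpenCV 4.12 (cv2) and the standard library are available. Lean on these libraries where they do the work, as an engineer would, in place of code of your own. Each camera call takes 0.05 s, during which the arm holds its last target. There are 200 camera calls.

## Working session

There is one attempt and no reset: what is moved stays moved. The work goes in short steps, Python scripts to look and compute and a tool call to move; the robot and the scene stay as the last step left them, time stands still between calls to the robot, and variables do not carry over. Pictures are saved under pics/ and viewed, at most 12 in all, crops included, and the job is handed in when it is done.

```bash
ls; mkdir -p pics
```

Create h.py:
```python
import numpy as np, cv2
from bench import r
def shot(n,f):
    s=r.sense(); d=r.get_image(n); cv2.imwrite('pics/'+f,d['color'][...,::-1])
    if 'mount' in d:
        T=np.eye(4);T[:3,:3]=s['tcp_rot'];T[:3,3]=s['tool_pos'];T=T@np.array(d['mount'])
        d['origin']=T[:3,3];d['attitude']=T[:3,:3]
    d={k:np.array(v) for k,v in d.items()}
    np.savez('pics/'+f+'.npz',**d)
    return d
def load(f): return dict(np.load('pics/'+f+'.npz'))
def rays(d,p):
    p=np.array(p,float).reshape(-1,1,2)
    u=cv2.undistortPoints(p,d['camera_matrix'],d['distortion']).reshape(-1,2)
    v=np.c_[u,np.ones(len(u))]@d['attitude'].T
    return d['origin'],v/np.linalg.norm(v,axis=1)[:,None]
def onz(d,p,z):
    o,v=rays(d,p); return o+v*((z-o[2])/v[:,2])[:,None]
def tri(d1,p1,d2,p2):
    o1,v1=rays(d1,p1);o2,v2=rays(d2,p2);out=[]
    for a,b in zip(v1,v2):
        t=np.linalg.lstsq(np.c_[a,-b],o2-o1,rcond=None)[0]
        A=o1+t[0]*a;B=o2+t[1]*b;out.append(np.r_[(A+B)/2,np.linalg.norm(A-B)])
    return np.array(out)
def proj(d,P):
    R=d['attitude'].T; t=-R@d['origin']
    return cv2.projectPoints(np.array(P,float).reshape(-1,3),cv2.Rodrigues(R)[0],t,d['camera_matrix'],d['distortion'])[0].reshape(-1,2)
```

Run:
```python
from h import *
for n in('scene','side','wrist'):
    d=shot(n,n+'0.png');print(n,d['origin'],d['attitude'][:,2])
```

```text
bench.py
pics
scene [-0.00807774 -0.59582039  1.02222606] [ 0.39345889  0.48875895 -0.77865576]
side [0.00463933 1.34472739 0.66493521] [ 0.2997666  -0.87210261 -0.3867519 ]
wrist [0.52438746 0.0762231  0.38403795] [-0.00201441 -0.29880306 -0.95431267]
```

View pics/scene0.png

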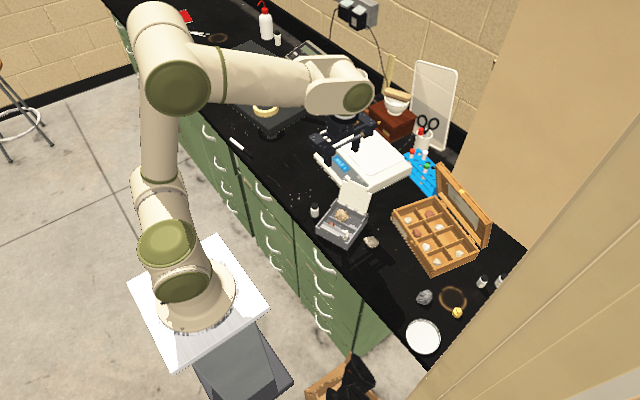

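View pics/side0.png

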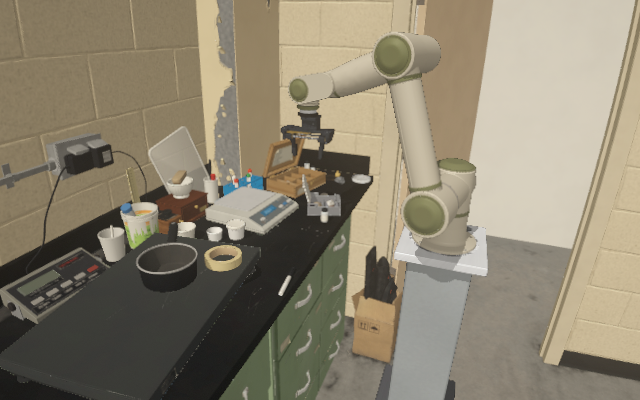

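View pics/wrist0.png

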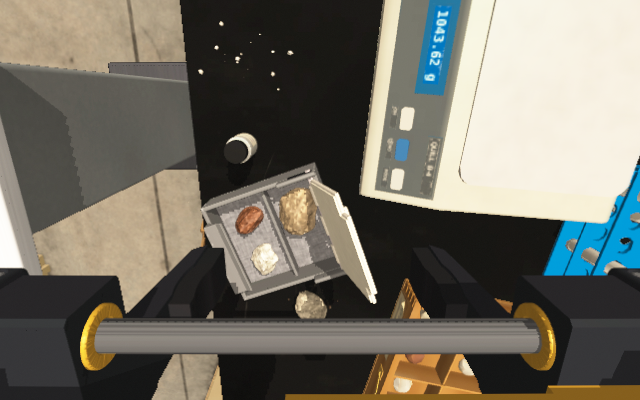

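The wrist view shows the box at (205–345, 165–298) px, yawed, with its lip on the left. The cover leans right with its top edge at about (345,205)–(375,300). The balance is up right, the vial at (240,148) and the rock at (310,305). I'll enlarge it for the pixels.

Run:
```python
import cv2
a=cv2.imread('pics/wrist0.png')[150:330,190:400];cv2.imwrite('pics/cw.png',cv2.resize(a,None,fx=3.3,fy=3.3,interpolation=2))
b=cv2.imread('pics/scene0.png')[165:265,290:400];cv2.imwrite('pics/cs.png',cv2.resize(b,None,fx=6,fy=6,interpolation=2))
```

```text
(no output)
```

View pics/cw.png

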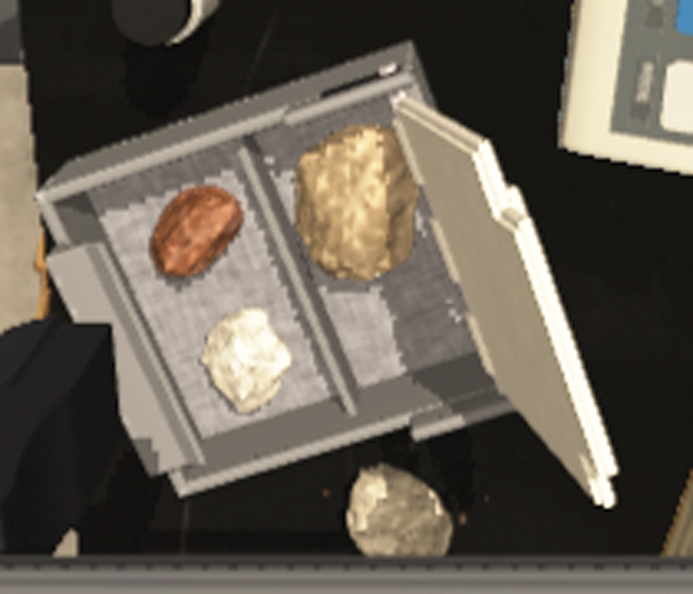

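View pics/cs.png

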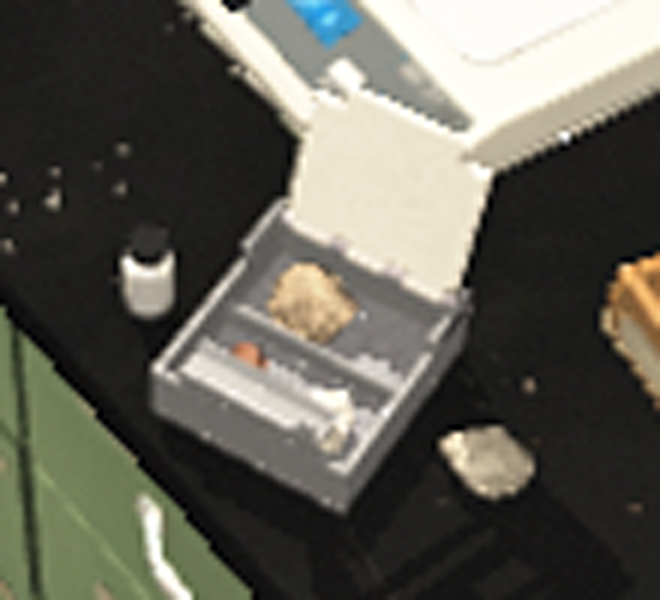

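The crops give the rim corners: cw (38,195), (412,45) and (182,495), and cs (155,365), (275,200) and (465,295). The cover's shoulders are at cw (490,150) and (605,500), and cs (315,95) and (493,170).

Run:
```python
from h import *
np.set_printoptions(precision=4,suppress=True)
w=load('wrist0.png');s=load('scene0.png')
W=lambda p:np.array(p,float)/3.3+[190,150]-.35
S=lambda p:np.array(p,float)/6+[290,165]-.4
c=[(38,195),(412,45),(182,495)]
print('rim40',onz(w,W(c),.04)); 
print('tri lipL,hingeL',tri(w,W(c[:2]),s,S([(155,365),(275,200)])))
print('lipR tri',tri(w,W([(182,495)]),s,S([(343,470)])))
print('shoulders',tri(w,W([(490,150),(600,503)]),s,S([(315,95),(493,170)])))
print('hinge line45',onz(w,W([(398,97),(490,375)]),.045), onz(s,S([(285,215),(462,298)]),.045))
print('balance corner', onz(w,W([(562,150)]),.03))
print('vial',onz(s,S([(148,312)]),.0),onz(w,W([(150,15)]),.052),'rock',onz(w,W([(400,515)]),.013))
```

```text
rim40 [[ 0.3997 -0.0401  0.04  ]
 [ 0.5204  0.009   0.04  ]
 [ 0.4391 -0.1515  0.04  ]]
tri lipL,hingeL [[ 0.4011 -0.0401  0.0418  0.0019]
 [ 0.5211  0.0089  0.042   0.0016]]
lipR tri [[ 0.4393 -0.1503  0.0415  0.0006]]
shoulders [[ 0.5394  0.0005  0.1248  0.0014]
 [ 0.5732 -0.0965  0.129   0.0062]]
hinge line45 [[ 0.5161 -0.0063  0.045 ]
 [ 0.5463 -0.1017  0.045 ]] [[ 0.5179 -0.005   0.045 ]
 [ 0.5579 -0.1067  0.045 ]]
balance corner [[ 0.5693 -0.0277  0.03  ]]
vial [[0.4377 0.0141 0.    ]] [[0.443  0.0202 0.052 ]] rock [[ 0.5152 -0.1779  0.013 ]]
```

Run:
```python
from h import *
np.set_printoptions(precision=4,suppress=True)
s=r.sense();print(s['tcp_rot'],s['tool_pos'],s['time_s'],s['force'])
R=np.array(s['tcp_rot'])
ex=np.array([np.cos(np.radians(21)),np.sin(np.radians(21)),0]);H=np.array([.534,-.0525,.045])
P=H+.055*ex
print('start tip',P,'shift tool xy',R.T@(np.r_[P[:2],.2+.166]-s['tool_pos']))
```

```text
[[ 0.      1.     -0.0009]
 [ 1.     -0.      0.0002]
 [ 0.0002 -0.0009 -1.    ]] [ 0.525  -0.      0.4043] 0.15 [-0.1446 -0.5829 -1.2547]
start tip [ 0.5853 -0.0328  0.045 ] shift tool xy [-0.0328  0.0604  0.0382]
```

Units first: shifts go in shares of 0.6 m and turns go in shares of 2 rad. So 0.06 m / 0.6 = 0.1, -0.033 m / 0.6 = -0.055, 0.9 rad / 2 = 0.45.

tcp_steps:
  motion: {"sx": [-0.0167,-0.0333,-0.055,-0.055,-0.055],"sy": [0.0333,0.0667,0.1,0.1,0.1],"sz": [0,0,0,0,0],"turn": [0.09,0.18,0.27,0.36,0.45]}
  aperture: 0

```text
time_s: 0.78
tool_pos: [0.5852, -0.0332, 0.4042]
tcp_rot: [[0.787, 0.617, -0.001], [0.617, -0.787, 0.0], [-0.001, -0.001, -1.0]]
force: [-0.4, 0.3, -0.4]
width: 0.0403
grip_force: 0.0
```

tcp_steps:
  motion: {"sx": [0,0,0],"sy": [0,0,0],"sz": [0,0,0],"turn": [0.075,0.152,0.152]}

```text
time_s: 1.15
tool_pos: [0.585, -0.033, 0.4045]
tcp_rot: [[0.933, 0.36, -0.001], [0.36, -0.933, 0.0], [-0.0, -0.0, -1.0]]
force: [0.6, -0.3, -0.6]
width: 0.0104
grip_force: 0.0
```

Run:
```python
from h import *
d=shot('wrist','wrist1.png');print(r.sense()['tcp_rot'])
```

```text
[[ 9.32354104e-01  3.61546174e-01 -4.33816469e-04]
 [ 3.61546252e-01 -9.32354168e-01  1.13263762e-04]
 [-3.63520513e-04 -2.62446652e-04 -9.99999899e-01]]
```

View pics/wrist1.png

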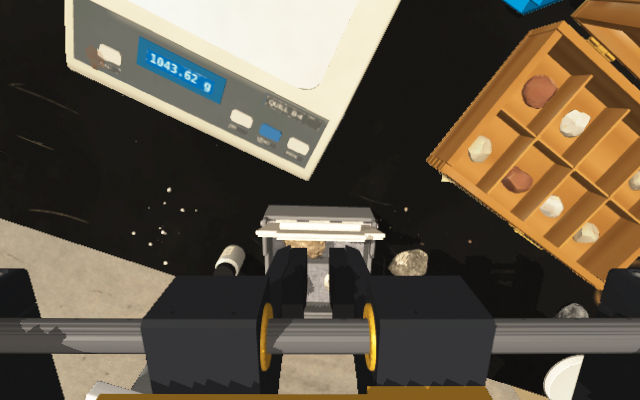

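The view is square to the box: its back rim spans (265,207)–(377,207), the cover's edge runs (258,234)–(384,236), and the balance corner is at (308,180).

Run:
```python
from h import *
np.set_printoptions(precision=4,suppress=True)
w=load('wrist1.png');w0=load('wrist0.png');s=load('scene0.png')
print('bal',tri(w,[(308,180)],w0,[(360.3,194.5)]))
print('back rim',onz(w,[(265,207),(377,207)],.04))
a=tri(w,[(258,234),(384,236)],w0,[(190+492/3.3,150+150/3.3),(190+602/3.3,150+503/3.3)]);print('shoulder',a)
e=a[0]-a[1];print(np.linalg.norm(e[:3]),np.degrees(np.arctan2(e[1],e[0]))-90)
R=np.array(r.sense()['tcp_rot'])
for n,P in(('bal',tri(w,[(308,180)],w0,[(360.3,194.5)])[0,:3]),('sh',a[:,:3].mean(0)),('rim',onz(w,[(265,207),(377,207)],.04).mean(0))):print(n,R.T@(P-r.sense()['tool_pos'])-[0,0,.166])
```

```text
bal [[ 0.57   -0.0283  0.0262  0.0004]]
back rim [[ 0.5292  0.0046  0.04  ]
 [ 0.5721 -0.1063  0.04  ]]
shoulder [[ 0.5398  0.0006  0.1309  0.0022]
 [ 0.572  -0.0976  0.1249  0.0004]]
0.10346945485773444 18.13672439503938
bal [-0.0121 -0.0097  0.2123]
sh [-0.0326  0.004   0.1106]
rim [-0.0384  0.0043  0.1985]
```

Run:
```python
import cv2
a=cv2.imread('pics/wrist1.png')[190:290,230:410];cv2.imwrite('pics/cw1.png',cv2.resize(a,None,fx=4.4,fy=4.4,interpolation=2))
```

```text
(no output)
```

View pics/cw1.png

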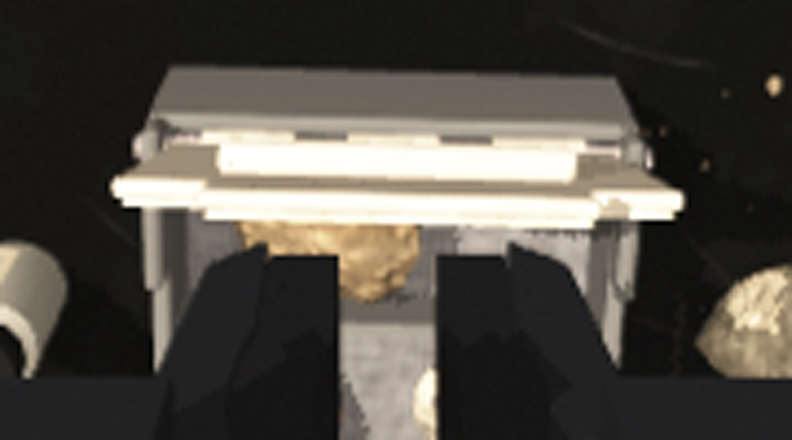

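The back wall's bottom edge is at cw1 y≈68 and its top rim at y≈125. The rib spans (218–577, 145–180), and the tab's edge is at y≈215–222.

Run:
```python
from h import *
np.set_printoptions(precision=4,suppress=True)
w=load('wrist1.png');w0=load('wrist0.png')
S=r.sense();R=np.array(S['tcp_rot']);T=lambda P:(P-S['tool_pos'])@R
C=lambda p:np.array(p,float)/4.4+[230,190]-.4
print('bottom',T(onz(w,C([(165,68),(618,78)]),.003)))
print('rim',T(onz(w,C([(152,124),(636,132)]),.04)))
W=lambda p:np.array(p,float)/3.3+[190,150]-.35
print('shoulder',T(tri(w,C([(113,187),(682,203)]),w0,W([(490,150),(603,503)]))[:,:3]),tri(w,C([(113,187),(682,203)]),w0,W([(490,150),(603,503)])))
# model: hinge at u=h, angle th ; ray-plane intersection with box mid plane for tip and rib
o,v=rays(w,C([(402,218),(397,180),(397,145)]));o=T(o);v=v@R
for V in v:
    t=(0-o[0]-.05)/V[0]; 
    for x in(-.06,-.05,-.045,-.04,-.035,-.03,-.025):
        q=o+V*((x-o[0])/V[0]);print(x,round(.4045-q[2],4),end='; ')
    print()
```

```text
bottom [[-0.0483 -0.0586  0.4015]
 [-0.0511  0.0624  0.4015]]
rim [[-0.0505 -0.0567  0.3645]
 [-0.0527  0.0615  0.3645]]
shoulder [[-0.0294 -0.049   0.2737]
 [-0.0355  0.0562  0.2808]] [[ 0.5398  0.002   0.1308  0.0004]
 [ 0.5721 -0.0982  0.1237  0.0001]]
-0.06 0.075; -0.05 0.0976; -0.045 0.109; -0.04 0.1203; -0.035 0.1316; -0.03 0.1429; -0.025 0.1542; 
-0.06 0.0528; -0.05 0.077; -0.045 0.0892; -0.04 0.1013; -0.035 0.1134; -0.03 0.1256; -0.025 0.1377; 
-0.06 0.0297; -0.05 0.0556; -0.045 0.0686; -0.04 0.0816; -0.035 0.0946; -0.03 0.1076; -0.025 0.1205;
```

To row units: 0.14 m / 0.6 = 0.2333, 0.003 m / 0.6 = 0.005.

tcp_steps:
  motion: {"sx": [0,0,0,0,-0.01],"sy": [0.005,0.005,0.005,0.005,0.005],"sz": [0.0667,0.15,0.2167,0.2333,0.2333],"turn": [0,0,0,0,0]}

```text
time_s: 1.82
tool_pos: [0.5807, -0.038, 0.2653]
tcp_rot: [[0.933, 0.36, 0.001], [0.36, -0.933, -0.0], [0.001, 0.0, -1.0]]
force: [-0.1, 0.3, 0.1]
width: 0.0003
grip_force: 0.0
```

tcp_steps:
  motion: {"sx": [-0.0083,-0.0167,-0.025,-0.0333,-0.0417],"sy": [0,0,0,0,0],"sz": [0,0,0,0,0],"turn": [0,0,0,0,0]}

```text
time_s: 2.45
tool_pos: [0.5568, -0.047, 0.2648]
tcp_rot: [[0.933, 0.359, 0.0], [0.359, -0.933, -0.0], [0.0, 0.0, -1.0]]
force: [0.3, -0.0, -0.1]
width: 0.0003
grip_force: 0.2
```

tcp_steps:
  motion: {"sx": [-0.0133,-0.0267,-0.04,-0.0533,-0.0633],"sy": [0,0,0,0,0],"sz": [0,0,0.0017,0.0033,0.005],"turn": [0,0,0,0,0]}

```text
time_s: 3.08
tool_pos: [0.5212, -0.0608, 0.2616]
tcp_rot: [[0.934, 0.359, -0.0], [0.359, -0.934, 0.0], [-0.0, -0.0, -1.0]]
force: [1.5, 0.1, -1.8]
width: 0.0006
grip_force: 0.4
```

tcp_steps:
  motion: {"sx": [-0.0083,-0.015,-0.0217,-0.0283,-0.0333],"sy": [0,0,0,0,0],"sz": [0.0033,0.0083,0.0133,0.0183,0.0233],"turn": [0,0,0,0,0]}

```text
time_s: 3.7
tool_pos: [0.5028, -0.0678, 0.2475]
tcp_rot: [[0.934, 0.359, 0.0], [0.359, -0.934, 0.0], [0.0, 0.0, -1.0]]
force: [0.1, 0.8, 0.3]
width: 0.0003
grip_force: 0.4
```

Run:
```python
from h import *
shot('side','side1.png');shot('scene','scene1.png')
a=cv2.imread('pics/side1.png')[160:240,260:370];b=cv2.imread('pics/scene1.png')[155:265,290:400]
cv2.imwrite('pics/c1.png',np.hstack([cv2.resize(a,(400,400)),cv2.resize(b,(400,400))]))
```

```text
(no output)
```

View pics/c1.png

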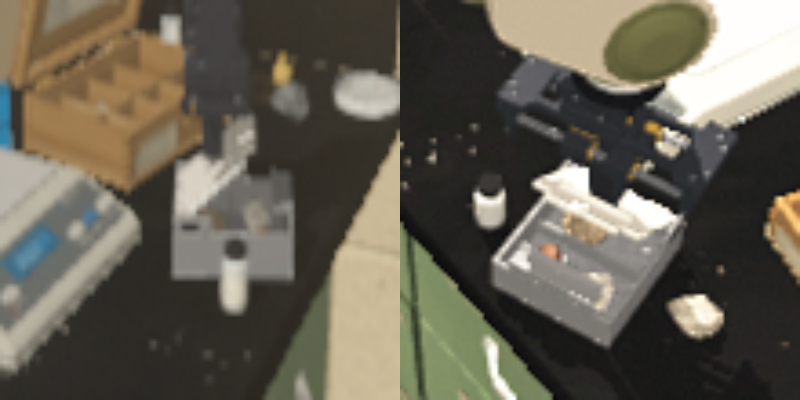

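The cover leans at about 40° under the fingertips (side crop around (220,180)), and the box hasn't moved.

To row units: 0.02 m / 0.6 = 0.0333, 0.016 m / 0.6 = 0.0267.

tcp_steps:
  motion: {"sx": [-0.005,-0.01,-0.0133,-0.0167,-0.02],"sy": [0,0,0,0,0],"sz": [0.0067,0.0133,0.02,0.0267,0.0333],"turn": [0,0,0,0,0]}

```text
time_s: 4.42
tool_pos: [0.4917, -0.0721, 0.2275]
tcp_rot: [[0.933, 0.359, 0.0], [0.359, -0.933, -0.0], [0.0, 0.0, -1.0]]
force: [1.2, 0.6, 0.5]
width: 0.0002
grip_force: 0.5
```

tcp_steps:
  motion: {"sx": [-0.0017,-0.0025,-0.0033,-0.0033,-0.0033],"sy": [0,0,0,0,0],"sz": [0.0067,0.0133,0.0183,0.0217,0.0242],"turn": [0,0,0,0,0]}

```text
time_s: 5.05
tool_pos: [0.4899, -0.0728, 0.2131]
tcp_rot: [[0.933, 0.359, -0.0], [0.359, -0.933, -0.0], [-0.0, -0.0, -1.0]]
force: [-2.0, -0.5, 4.4]
width: 0.0004
grip_force: 2.3
```

To row units: -0.01 m / 0.6 = -0.0167, -0.008 m / 0.6 = -0.0133.

tcp_steps:
  motion: {"sx": [-0.0033,-0.0067,-0.01,-0.0133,-0.0167],"sy": [0,0,0,0,0],"sz": [0,0,0,0,0],"turn": [0,0,0,0,0]}

```text
time_s: 5.68
tool_pos: [0.4806, -0.0764, 0.2133]
tcp_rot: [[0.934, 0.358, 0.001], [0.358, -0.934, -0.0], [0.001, 0.0, -1.0]]
force: [2.5, 1.6, 1.5]
width: 0.0008
grip_force: 1.6
```

tcp_steps:
  motion: {"sx": [-0.0017,-0.0033,-0.005,-0.0067,-0.0067],"sy": [0,0,0,0,0],"sz": [0,0,0,0,0],"turn": [0,0,0,0,0]}

```text
time_s: 6.3
tool_pos: [0.4768, -0.0778, 0.2132]
tcp_rot: [[0.933, 0.359, -0.0], [0.359, -0.933, 0.0], [-0.0, -0.0, -1.0]]
force: [1.3, 0.5, 1.1]
width: 0.0002
grip_force: 2.2
```

To row units: -0.004 m / 0.6 = -0.0067, 0.0005 m / 0.6 = 0.0008.

tcp_steps:
  motion: {"sx": [0,-0.0017,-0.0033,-0.005,-0.0067],"sy": [0,0,0,0,0],"sz": [0.0008,0.0017,0.0017,0.0017,0.0017],"turn": [0,0,0,0,0]}

```text
time_s: 6.92
tool_pos: [0.4733, -0.0791, 0.2127]
tcp_rot: [[0.933, 0.359, 0.001], [0.359, -0.933, -0.0], [0.001, 0.0, -1.0]]
force: [1.9, 3.1, 7.4]
width: 0.0002
grip_force: 3.9
```

tcp_steps:
  motion: {"sx": [-0.0017,-0.0033,-0.005,-0.0067,-0.0067],"sy": [0,0,0,0,0],"sz": [0,0,0,0,0],"turn": [0,0,0,0,0]}

```text
time_s: 7.55
tool_pos: [0.4695, -0.0805, 0.2126]
tcp_rot: [[0.933, 0.359, 0.001], [0.359, -0.933, 0.0], [0.001, 0.0, -1.0]]
force: [1.1, 2.6, 7.3]
width: 0.0001
grip_force: 4.1
```

Run:
```python
from h import *
shot('side','side2.png');shot('scene','scene2.png');shot('wrist','wrist2.png')
a=cv2.imread('pics/side2.png')[170:225,290:355];b=cv2.imread('pics/scene2.png')[175:255,305:385]
cv2.imwrite('pics/c2.png',np.hstack([cv2.resize(a,(400,400)),cv2.resize(b,(400,400))]))
```

```text
(no output)
```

View pics/c2.png

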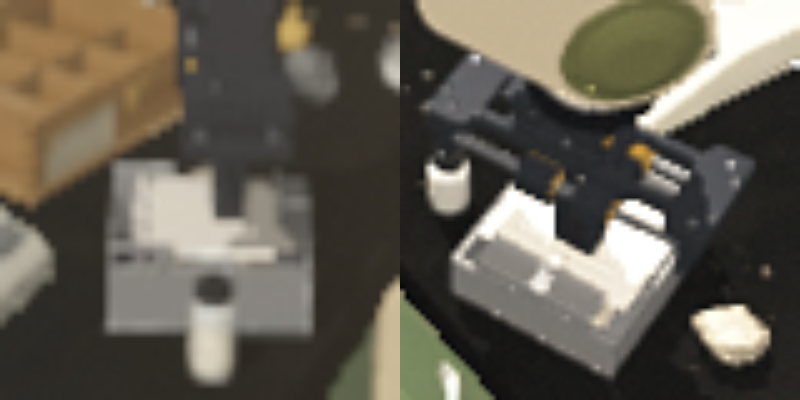

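The cover is flat, with the fingertips behind the rib and the tab reaching the lip. The box is still in place.

To row units: -0.004 m / 0.6 = -0.0067, -0.003 m / 0.6 = -0.005.

tcp_steps:
  motion: {"sx": [-0.0017,-0.0033,-0.005,-0.0067,-0.0067],"sy": [0,0,0,0,0],"sz": [0,0,0,0,0],"turn": [0,0,0,0,0]}

```text
time_s: 8.32
tool_pos: [0.4658, -0.0819, 0.2126]
tcp_rot: [[0.933, 0.359, 0.001], [0.359, -0.933, 0.0], [0.001, 0.0, -1.0]]
force: [0.7, 3.5, 8.3]
width: 0.0006
grip_force: 4.1
```

tcp_steps:
  motion: {"sx": [-0.0017,-0.0033,-0.0033],"sy": [0,0,0],"sz": [0,0,0],"turn": [0,0,0]}

```text
time_s: 8.7
tool_pos: [0.4645, -0.0826, 0.2128]
tcp_rot: [[0.934, 0.358, 0.004], [0.358, -0.934, -0.0], [0.003, 0.001, -1.0]]
force: [7.3, 5.3, 4.7]
width: 0.0001
grip_force: 5.9
```

tcp_steps:
  motion: {"sx": [-0.0017,-0.0017],"sy": [0,0],"sz": [0,0],"turn": [0,0]}

```text
time_s: 8.95
tool_pos: [0.4637, -0.083, 0.2128]
tcp_rot: [[0.934, 0.358, 0.004], [0.358, -0.934, -0.0], [0.004, 0.002, -1.0]]
force: [7.9, 5.8, 4.8]
width: 0.0002
grip_force: 5.7
```

Run:
```python
from h import *
shot('side','side3.png');shot('scene','scene3.png');shot('wrist','wrist3.png')
A=cv2.imread('pics/scene0.png');B=cv2.imread('pics/scene3.png');W=cv2.imread('pics/wrist3.png')
# box front wall region shift, via template matching of lower box part
for n,(r0,r1,c0,c1) in(('scene',(222,254,314,352)),):
    t=A[r0:r1,c0:c1];m=cv2.matchTemplate(B[r0-6:r1+6,c0-6:c1+6],t,cv2.TM_SQDIFF);
    _,_,l,_=cv2.minMaxLoc(m);y,x=l[1],l[0];print(n,x-6,y-6,m[y-1:y+2,x-1:x+2]/m[y,x])
b=B[180:250,310:380]
cv2.imwrite('pics/c3.png',np.hstack([cv2.resize(W,(480,500))[:,:],cv2.resize(b,(320,320)) if 0 else cv2.resize(b,(320,500))]))
```

```text
scene 0 0 [[1.2179496 1.2202842 1.3594539]
 [1.1218151 1.        1.173785 ]
 [1.1990303 1.0470946 1.1072402]]
```

View pics/c3.png

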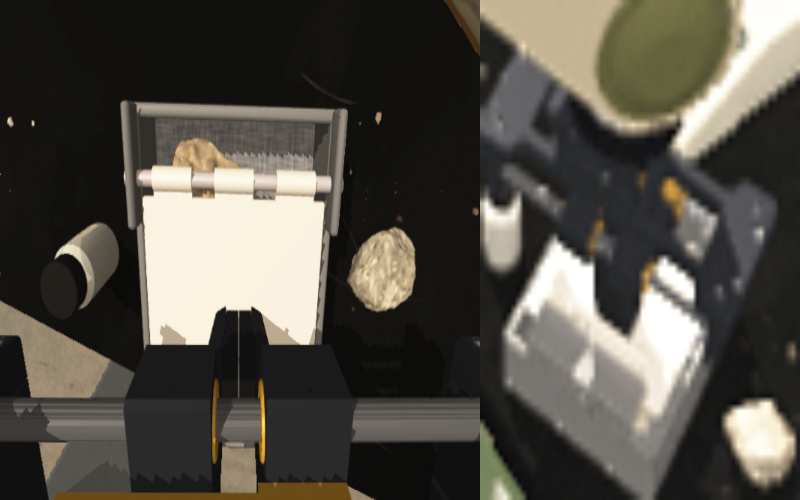

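The wrist view (half left) shows the cover flat. The hinge rod is now at y≈182, well forward of the back rim at y≈105–118, and the box is where it was (0 px shift).

Run:
```python
from h import *
np.set_printoptions(precision=4,suppress=True)
w=load('wrist3.png');S=r.sense();R=np.array(S['tcp_rot'])
f=lambda p,z:(onz(w,np.array(p,float)*[640/480,.8],z)-S['tool_pos'])@R
# world box ref: centre and ex
print('rod',f([(140,180),(330,184)],.045))
print('back rim outer/inner',f([(155,104),(310,108)],.04),f([(155,118),(310,123)],.04))
print('S vial',onz(w,[(60*4/3,300*.8)],0))
W=cv2.imread('pics/wrist3.png');g=cv2.cvtColor(W,cv2.COLOR_BGR2GRAY)
print([(y,int(g[y,290])) for y in range(74,104)]);print([(y,int(g[y,350])) for y in range(130,165)])
```

```text
rod [[ 0.0558 -0.0555  0.1679]
 [ 0.0546  0.0539  0.1681]]
back rim outer/inner [[ 0.0808 -0.0461  0.173 ]
 [ 0.0796  0.0416  0.1732]] [[ 0.0763 -0.0465  0.173 ]
 [ 0.0747  0.042   0.1731]]
S vial [[0.404  0.0492 0.    ]]
[(74, 16), (75, 17), (76, 15), (77, 14), (78, 16), (79, 17), (80, 15), (81, 16), (82, 16), (83, 50), (84, 123), (85, 149), (86, 161), (87, 161), (88, 158), (89, 155), (90, 147), (91, 139), (92, 130), (93, 112), (94, 92), (95, 73), (96, 77), (97, 88), (98, 85), (99, 86), (100, 88), (101, 85), (102, 85), (103, 87)]
[(130, 142), (131, 151), (132, 152), (133, 144), (134, 132), (135, 134), (136, 139), (137, 140), (138, 158), (139, 194), (140, 198), (141, 211), (142, 218), (143, 224), (144, 228), (145, 228), (146, 218), (147, 207), (148, 196), (149, 183), (150, 164), (151, 136), (152, 109), (153, 122), (154, 134), (155, 134), (156, 97), (157, 92), (158, 91), (159, 144), (160, 227), (161, 242), (162, 242), (163, 243), (164, 243)]
```

The hinge sits 25.0 mm from the back wall, which matches fully home (65−40). I'll ease off and lift.

To row units: -0.04 m / 0.6 = -0.0667, 0.002 m / 0.6 = 0.0033.

tcp_steps:
  motion: {"sx": [0.0017,0.0033,0.005,0.005,0.005],"sy": [0,0,0,0,0],"sz": [-0.0008,-0.0025,-0.0067,-0.025,-0.0667],"turn": [0,0,0,0,0]}

```text
time_s: 9.72
tool_pos: [0.4653, -0.0821, 0.2525]
tcp_rot: [[0.933, 0.359, -0.002], [0.359, -0.933, 0.001], [-0.002, -0.002, -1.0]]
force: [0.1, -0.2, -0.0]
width: 0.0002
grip_force: 0.0
```

tcp_steps:
  motion: {"sx": [0,0.0333,0.0833,0.1,0.1],"sy": [0,0,0,0,0],"sz": [-0.0667,-0.15,-0.2,-0.2,-0.2],"turn": [0,0,0,0,0]}

```text
time_s: 10.35
tool_pos: [0.5214, -0.0604, 0.371]
tcp_rot: [[0.933, 0.359, -0.002], [0.359, -0.933, 0.001], [-0.002, -0.001, -1.0]]
force: [-1.1, 0.6, -0.5]
width: 0.0007
grip_force: 0.0
```

Run:
```python
from h import *
shot('side','side4.png');shot('scene','scene4.png');shot('wrist','wrist4.png')
B=cv2.imread('pics/scene4.png')[180:250,310:380];W=cv2.imread('pics/wrist4.png')
cv2.imwrite('pics/c4.png',np.hstack([cv2.resize(W,(480,300)),cv2.resize(B,(300,300))]))
```

```text
(no output)
```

View pics/c4.png

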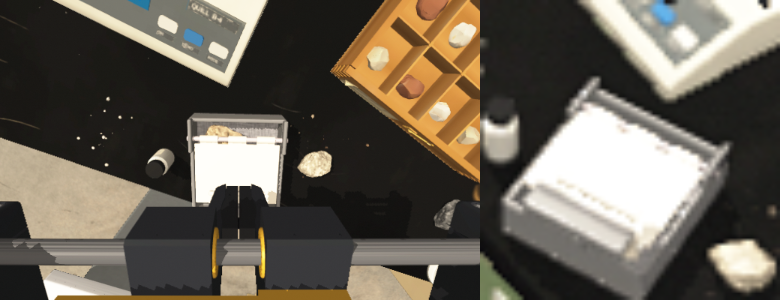

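The cover lies flat with its tab under the lip and the fingers clear. Before handing in I'll check the hinge position and that the box hasn't moved.

Run:
```python
from h import *
np.set_printoptions(precision=4,suppress=True)
w=load('wrist4.png');S=r.sense();R=np.array(S['tcp_rot'])
g=cv2.cvtColor(w['color'],cv2.COLOR_RGB2GRAY).astype(int)
for c in(318,340):print(c,[(y,g[y,c]) for y in range(148,200)])
f=lambda p,z:(onz(w,p,z)-S['tool_pos'])@R
for y in(161,183,185,187,189):print(y,f([(318,y)],.045)[0,0],f([(318,y)],.04)[0,0])
A=load('scene0.png')['color'][222:254,314:352]
B=load('scene4.png')['color'];m=cv2.matchTemplate(B[216:260,308:358].copy(),A.copy(),cv2.TM_SQDIFF);print(cv2.minMaxLoc(m)[2])
```

```text
318 [(148, np.int64(23)), (149, np.int64(23)), (150, np.int64(23)), (151, np.int64(49)), (152, np.int64(92)), (153, np.int64(110)), (154, np.int64(111)), (155, np.int64(111)), (156, np.int64(112)), (157, np.int64(111)), (158, np.int64(143)), (159, np.int64(192)), (160, np.int64(191)), (161, np.int64(182)), (162, np.int64(161)), (163, np.int64(121)), (164, np.int64(118)), (165, np.int64(111)), (166, np.int64(108)), (167, np.int64(117)), (168, np.int64(118)), (169, np.int64(135)), (170, np.int64(165)), (171, np.int64(167)), (172, np.int64(180)), (173, np.int64(188)), (174, np.int64(189)), (175, np.int64(183)), (176, np.int64(173)), (177, np.int64(179)), (178, np.int64(201)), (179, np.int64(202)), (180, np.int64(201)), (181, np.int64(223)), (182, np.int64(249)), (183, np.int64(254)), (184, np.int64(254)), (185, np.int64(255)), (186, np.int64(255)), (187, np.int64(254)), (188, np.int64(252)), (189, np.int64(245)), (190, np.int64(238)), (191, np.int64(251)), (192, np.int64(254)), (193, np.int64(254)), (194, np.int64(254)), (195, np.int64(254)), (196, np.int64(254)), (197, np.int64(254)), 
[... 734 characters left out ...]
.int64(183)), (180, np.int64(189)), (181, np.int64(196)), (182, np.int64(196)), (183, np.int64(201)), (184, np.int64(235)), (185, np.int64(247)), (186, np.int64(250)), (187, np.int64(245)), (188, np.int64(229)), (189, np.int64(179)), (190, np.int64(105)), (191, np.int64(110)), (192, np.int64(156)), (193, np.int64(242)), (194, np.int64(254)), (195, np.int64(254)), (196, np.int64(254)), (197, np.int64(254)), (198, np.int64(254)), (199, np.int64(254))]
161 0.018236209503992205 0.017282197431374453
183 -0.0022938907166188964 -0.0035839257939766166
185 -0.004201095375387935 -0.005522346308158369
187 -0.006115278654522614 -0.007467859664115128
189 -0.008036481639953717 -0.009420507620245006
(6, 6)
```

```bash
python3 -c "
from bench import r
print(r.finish_job())"
```

```text
the job is handed in; nothing more can be done
None
```

The box is closed and the job handed in at about 10.5 s: the cover lies flat and stayed shut by itself with the arm clear, its hinge measures fully home to about 1 mm, the box shows no measurable shift, and the vial and rock beside it look undisturbed.

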